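# Set the drill stand's depth stop on the towel-rail block

### The job

Two drill stands are on the bathroom worktop, and one has a wooden towel-rail block on its base. On that stand, push the depth stop down by its round knob until its foot touches the block, then lock it by pressing the clamp lever beside it all the way down. Leave the block under the stop.

Things in the scene. Friction and masses are not known exactly. Their poses are not given: they have to be found in the camera images.
- stand_knob (a point): Top centre of the round black knob (38 mm wide, 25 mm thick) on the depth stop of the stand that holds the block; its twin has none. Below it a vertical 12 mm rod slides in the grey head; the underside of its 26 mm foot is 140 mm below this point, at first 40-65 mm above the block. Stiff (4 N), stays where left. z up, x to the column 85 mm away (top 25 mm below the lowered knob), y to the lever.
- stand_pad (a point): Centre of the upper face of the black pad (26 x 30 mm) at the end of that stand's steel clamp lever; moves with it. Hinge: 34 mm from the rod axis along the knob's y, 150 mm above the worktop; pad 70 mm from it. Slopes up 40-50 degrees when open, level when locked: the pad sinks 50 mm and moves 25 mm outwards. Stiff (4 N on the pad), stays where left. y points along the lever to its end.
- stand_clamp (a joint): Angle of that clamp lever in rad: 0 is open (sloping up 50 degrees), 0.87 is locked (level, at its hard stop).
- block_top (a point): Centre of the top face of the wooden block, 100 by 100 mm, 50 mm high, lying loose on its stand's 12 mm base plate, so its top is 62 mm above the worktop; z up. The stop's foot comes down on this face up to 35 mm from its centre; with no block it would go 12 mm lower.
Things that resemble listed ones, but are neither listed nor needed, are in the scene too. Leave any black, green or purple look-alike of the part that bears block_top alone.

How it is judged (in metres and radians):
On the way:
1. the stop's foot is down on the block while the clamp lever is still open (z of stand_knob in the frame of block_top between 0.134 and 0.145 m and horizontal distance between stand_knob and block_top below 0.045 m and angle between block_top's own z axis and vertical below 0.1 rad and value of joint stand_clamp below 0.45 rad), for 0.2 s.
At the end, for the whole second after the job is handed in: the block lies flat under the stop (its centre within 45 mm of the rod's axis), the stop's foot is within 5 mm of the block's top, and the clamp lever is within 10 degrees of its locked, level position (z of stand_knob in the frame of block_top between 0.134 and 0.145 m and horizontal distance between stand_knob and block_top below 0.045 m and angle between block_top's own z axis and vertical below 0.1 rad and value of joint stand_clamp above 0.69 rad); the robot touches nothing.
It also fails if it takes over 38 s, if anything falls off the work surface, if the arm or the gripper's body presses on something with over 40 N, if the wrist force passes 120 N, or if a joint passes its speed limit or range.

### The arm

A 6-joint arm with a two-finger parallel gripper is mounted at the origin on the work surface. World frame = base frame: x ahead of the robot, y to its left, z up, the work surface at z = 0. Lengths are in mm, angles in rad, forces in N, time in s.
With the tool pointing down it reaches from about 275 to 750 mm from the base axis. Payload 10.2 kg.
Tool frame: the origin (TCP) lies at the very end of the fingers, on their centre line; the grasp point (between the pads) lies 19 mm behind it; z points along the fingers, y is the line along which they close (so a half turn about z gives the same grasp; the last joint's range is limited). The gripper opens to 85 mm and grips with 20 to 120 N. Pads are 22 mm wide; open, the fingers measure 114 mm over their backs; the gripper's body (76 mm by 85 mm) begins 54 mm behind the grasp point. The pads swing forward as they close: fully open they stand 13 mm farther back than shut.
Start: joints at [1.094, 0.313, 1.498, -0, 1.331, -0.223], TCP at [131.832, 508.185, 231.294] pointing down, gripper open.
Joint ranges: [-2.94, 2.94], [-0.97, 2.17], [0.19, 2.56], [-1.23, 4.37], [0.02, 3.11], [-2.88, 2.88]. Speed limits (rad/s): [2.39, 2.39, 3.01, 3.14, 3.14, 3.14].

### API

Orientations are given as a unit quaternion [w, x, y, z].
In Python, from rig import monitor, eyes, job gives the robot as it stands. The module is installed in compiled form; this text tells all that it offers.
- The arm moves only by the tool send_rows, never from a script. Its argument "targets" is one flat list of numbers, 7 for each row, row after row: the turn, a rotation vector about the tool's x, y, z in degrees, then the shift along the tool's x, y, z in units of 60 mm (1.0 is 60 mm), then the opening, from -1 (shut) to 1 (fully open), so that 0 is half open. A call has 1 to 5 rows; each row shifts and turns the commanded pose from where the row before left it, along the tool's axes as they then stand; what a row does not reach is not made up. A row lasts 1/8 s, in which the tool goes at most 62.5 mm and 10.7 degrees, less where a joint would pass 70% of its speed; a pose out of reach is approached as far as the arm can. A call is refused whole if a number of a shift passes 1 or a number of a turn 10.7, either way. A call with a gripper value outside its range is refused whole. The fingers move at their own pace and stop on an object; "newtons" is the grip in N (left out, the last holds). Time passes only in rows, so rows that do not move let the fingers close. It gives the time, the measured TCP pose, the force, the opening and the grip force at its end, in the units of the state.
- monitor.sense(): the state, without advancing time (a new reading comes with each control period).
- eyes.capture(name): name is "side" or "top" or "wrist"; returns a dict with "img" (384x512x3 uint8, red, green, blue), "K" (3x3 intrinsics, pixels), "R" (3x3) and "t" (3): a world point X has camera coordinates R X + t. Camera axes: x right, y down, z forward; pixel columns grow to the right and rows downward; lengths in mm; the calibration is good to about 2 mm. The wrist camera is an equidistant fisheye: a pixel r from the principal point sees the ray r / f radians off the axis. A picture is of the moment at which its call begins. There is no depth.
- job.finish_job(): hands the job in; it is judged then, once.
The state is a dict: "time_s": time; "joints": joint angles; "dq": joint speeds; "tau": joint torques, N m; "eef_pos": TCP position; "ee_rot": TCP orientation; "force": force on the tool from outside, world axes, zero at the start; "wrist_torque": the same for the moment, N m; "grip_width": opening from 0.0 (shut) to 1.0 (fully open); "grip_force": force on a finger pad.
Only numpy, scipy, OpenCV 4.12 (cv2) and the standard library are available. Lean on these libraries where they do the work, as an engineer would, in place of code of your own. Each camera call takes 0.05 s, during which the arm holds its last target. There are 200 camera calls.

## Working session

There is one attempt and no reset: what is moved stays moved. The work goes in short steps, Python scripts to look and compute and a tool call to move; the robot and the scene stay as the last step left them, time stands still between calls to the robot, and variables do not carry over. Pictures are saved under pics/ and viewed, at most 10 in all, crops included, and the job is handed in when it is done.

Besides the shell and the picture viewer there is one more tool, called after "Request:" as name(argument=value, ...) on one line, values as JSON. send_rows: Moves the arm, as the interface text tells. Its arguments: {"type":"object","properties":{"targets":{"type":"array","items":{"type":"number"}},"newtons":{"type":"number"}},"required":["targets"]}

```bash
mkdir -p pics; cat > h.py <<'E'
import numpy as np, cv2
from rig import monitor, eyes, job
def snap(n,f):
    c=eyes.capture(n); cv2.imwrite('pics/'+f+'.png',c['img'][:,:,::-1]); np.savez('pics/'+f+'.npz',**c); return c
def load(f): return np.load('pics/'+f+'.npz')
def ray(c,u,v):
    K,R,t=c['K'],c['R'],c['t']; d=R.T@np.linalg.inv(K)@np.array([u,v,1.]); return -R.T@t,d/np.linalg.norm(d)
def onz(c,u,v,z):
    o,d=ray(c,u,v); return o+d*(z-o[2])/d[2]
def tri(c1,p1,c2,p2):
    o1,d1=ray(c1,*p1); o2,d2=ray(c2,*p2)
    s=np.linalg.lstsq(np.c_[d1,-d2],o2-o1,rcond=None)[0]; a=o1+s[0]*d1; b=o2+s[1]*d2
    return (a+b)/2,np.linalg.norm(a-b)
def proj(c,X):
    p=c['K']@(c['R']@np.asarray(X,float)+c['t']); return p[:2]/p[2]
E
python3 - <<'E'
from h import *
a=snap('side','s0')['img'];b=snap('top','t0')['img']
for n in('s0','t0'):
    i=cv2.imread(f'pics/{n}.png'); cv2.imwrite(f'pics/{n}b.png',cv2.resize(i,(800,600),interpolation=cv2.INTER_CUBIC))
    c=load(n); print(-c['R'].T@c['t'], c['R'].round(2).tolist(), c['K'][0,0])
print(monitor.sense())
E
```

```text
[-126.60215603 -786.98285236  973.03082851] [[0.73, -0.69, -0.0], [-0.46, -0.48, -0.74], [0.51, 0.54, -0.67]] 375.3308183542124
[ 288.44609431 -107.53058064 1321.10259856] [[-0.0, -1.0, 0.01], [-0.99, 0.0, -0.17], [0.17, -0.01, -0.99]] 368.07730364563093
{'time_s': 0.1, 'joints': array([ 1.09359525e+00,  3.13398223e-01,  1.49836829e+00,  8.60315616e-06,
        1.33100265e+00, -2.23398240e-01]), 'dq': array([-0.00102375, -0.00223523, -0.00320749,  0.00014608,  0.00061128,
        0.00059167]), 'tau': array([ 1.92278261e-03, -4.12900651e+01, -2.60144538e+01, -1.97470026e-04,
        3.02296132e-03,  2.64569593e-05]), 'eef_pos': array([131.71976058, 507.96723535, 230.78746303]), 'ee_rot': array([-2.05801098e-04,  1.26562085e-01,  9.91958514e-01, -5.51096450e-04]), 'force': array([ 0.04668285, -0.67954249, -0.07956672]), 'wrist_torque': array([ 0.00451179, -0.03409453,  0.01993861]), 'grip_force': 0.0, 'grip_width': 0.99872041084519}
```

View pics/s0b.png

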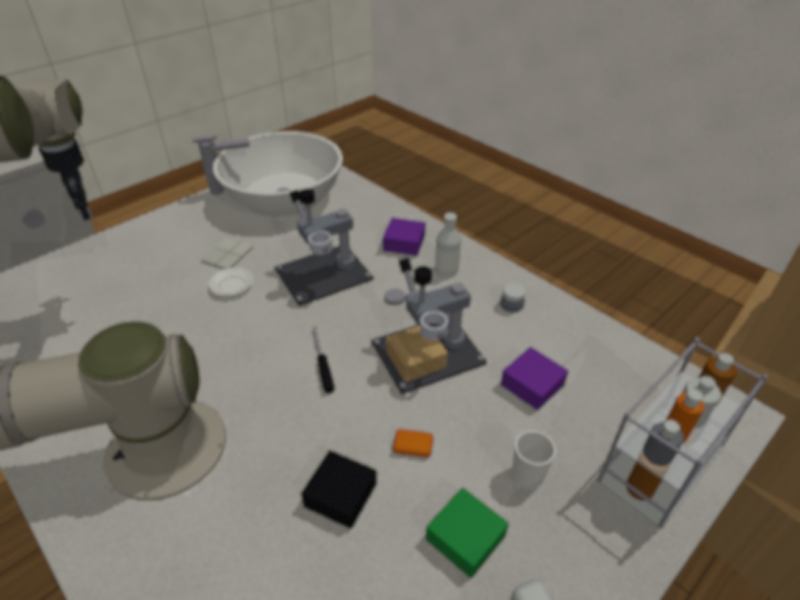

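View pics/t0b.png

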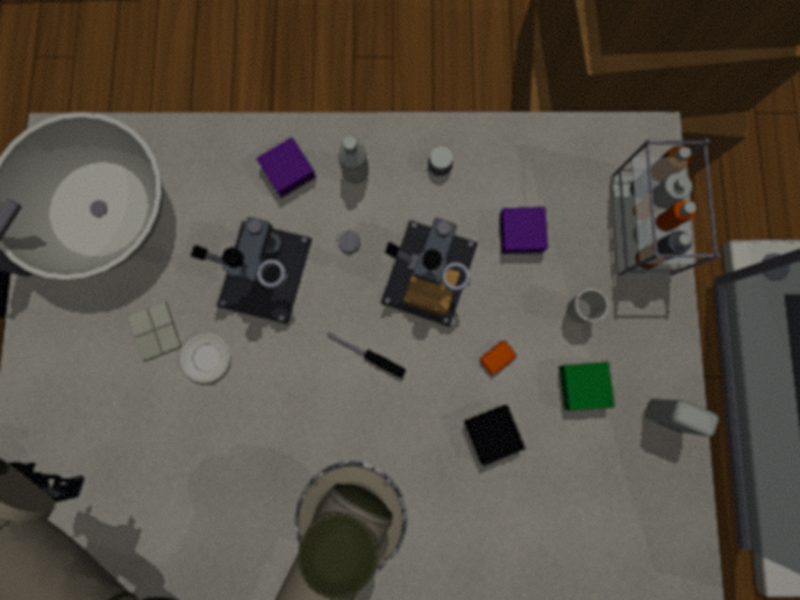

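The block is on the nearer stand (top picture: knob near (432,260), pad near (393,250); side picture: knob (423,275), pad (405,265), all in the 800-wide pictures).

```bash
python3 - <<'E'
from h import *
S=load('s0');T=load('t0')
def blob(c,u,v,r=11,th=45):
    u=int(u*.64);v=int(v*.64); g=c['img'].max(2)
    m=np.zeros_like(g); m[v-r:v+r+1,u-r:u+r+1]=(g[v-r:v+r+1,u-r:u+r+1]<th)
    n,l,s,ce=cv2.connectedComponentsWithStats(m)
    k=1+np.argmax(s[1:,4]); print(s[k],ce[k]); return ce[k]
kt=blob(T,432,260);ks=blob(S,423,275);pt=blob(T,393,250);ps=blob(S,405,265)
print('knob',tri(T,kt,S,ks),'pad',tri(T,pt,S,ps))
for n,c,x,y in(('t',T,360,210),('s',S,360,230)):
    x=int(x*.64);y=int(y*.64); im=c['img'][y:y+110,x:x+95,::-1]; cv2.imwrite(f'pics/c{n}.png',cv2.resize(im,None,fx=4,fy=4,interpolation=cv2.INTER_CUBIC)*1)
a=cv2.imread('pics/ct.png');b=cv2.imread('pics/cs.png')
cv2.imwrite('pics/cc.png',np.clip(np.hstack([a,b])*1.4,0,255))
E
```

```text
[270 159  13  15 135] [275.93333333 165.88148148]
[266 171  10  12  88] [270.29545455 176.125     ]
[247 149  16  23 175] [255.82857143 160.95428571]
[266 171   5  10  44] [268.13636364 175.88636364]
knob (array([ 526.57871342, -170.3529653 ,  232.47913073]), np.float64(1.2193509231727735)) pad (array([ 562.11434545, -114.99897282,  177.71685768]), np.float64(16.578318582421318))[ WARN:0@0.304] global loadsave.cpp:1063 imwrite_ Unsupported depth image for selected encoder is fallbacked to CV_8U.
```

View pics/cc.png

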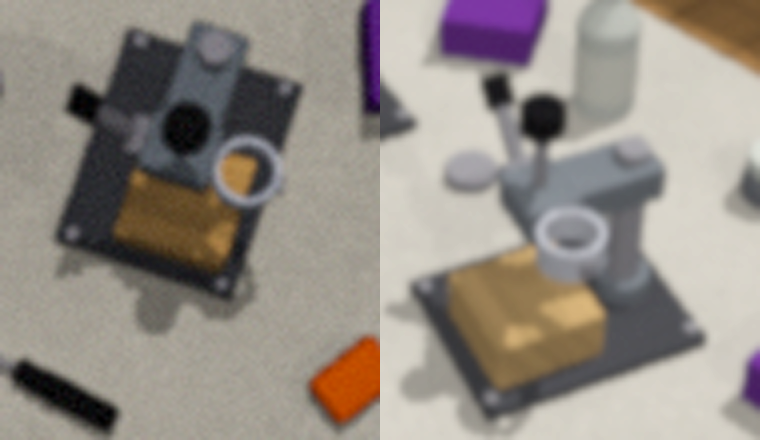

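```bash
python3 - <<'E'
from h import *
S=load('s0');T=load('t0')
t=lambda x,y:(x/4+230,y/4+134)
s=lambda x,y:((x-380)/4+230,y/4+147)
P=lambda n,v:print(n,np.round(v,1).tolist())
k,e=tri(T,t(187,127),S,s(543,115));P('knob',k);print(e)
p,e=tri(T,t(85,102),S,s(498,90));P('pad',p);print(e)
c,e=tri(T,t(215,45),S,s(633,150));P('col',c);print(e, onz(T,*t(215,45),177))
r,e=tri(T,t(248,171),S,s(571,230));P('ring',r);print(e)
P('bc L',onz(S,*s(452,278),62));P('bc F',onz(S,*s(495,338),62));P('bc R',onz(S,*s(605,308),62))
P('tFL',onz(T,*t(117,232),62));P('tFR',onz(T,*t(213,270),62))
E
```

```text
knob [526.3, -172.6, 235.5]
1.342923742664797
pad [553.8, -95.1, 200.4]
2.0302598533424785
col [607.9, -199.5, 168.4]
3.2832099785328905 [ 606.93251179 -199.85503649  177.        ]
ring [506.3, -225.6, 162.6]
0.9319164946390106
bc L [469.1, -127.0, 62.0]
bc F [448.3, -200.9, 62.0]
bc R [537.5, -239.7, 62.0]
tFL [472.3, -121.8, 62.0]
tFR [439.0, -204.3, 62.0]
```

Request:
send_rows(targets=[0, 0, 0, 0, 0, -1, -1, 0, 0, 0, 0, 0, -0.5, -1])

```text
time_s: 0.35
eef_pos: [131.9, 508.4, 323.7]
ee_rot: [0.0, 0.127, 0.992, 0.001]
force: [0.1, 0.2, -0.9]
grip_width: 0.606
grip_force: 0.0
```

Frame consistent: rod axis at about (526,-172), knob x = (0.949,-0.316), y = (0.316,0.949), block offset about 24 mm. Moving above the knob.

Request:
send_rows(targets=[0, 0, 0, -0.66, -0.66, 0, -1, 0, 0, 0, -0.66, -0.66, 0, -1, 0, 0, 0, -0.66, -0.66, 0, -1, 0, 0, 0, -0.66, -0.66, 0, -1, 0, 0, 0, -0.66, -0.66, 0, -1])

```text
time_s: 0.98
eef_pos: [274.2, 265.2, 321.2]
ee_rot: [0.0, 0.126, 0.992, -0.0]
force: [1.1, 0.1, -0.0]
grip_width: 0.002
grip_force: 0.0
```

Request:
send_rows(targets=[0, 0, 0, -0.66, -0.66, 0, -1, 0, 0, 0, -0.66, -0.66, 0, -1, 0, 0, 0, -0.66, -0.66, 0, -1, 0, 0, 0, -0.66, -0.66, 0, -1, 0, 0, 0, -0.66, -0.66, 0, -1])

```text
time_s: 1.6
eef_pos: [416.2, 23.6, 321.2]
ee_rot: [-0.0, 0.127, 0.992, 0.0]
force: [0.9, 1.4, 0.2]
grip_width: -0.003
grip_force: 0.0
```

Request:
send_rows(targets=[0, 0, 0, -0.66, -0.66, 0, -1, 0, 0, 0, -0.66, -0.66, 0, -1, 0, 0, 0, -0.66, -0.66, 0, -1, 0, 0, 0, 0, 0, 0, -1])

```text
time_s: 2.1
eef_pos: [501.5, -122.1, 319.6]
ee_rot: [-0.001, 0.128, 0.992, 0.0]
force: [-0.5, 1.4, -1.1]
grip_width: -0.002
grip_force: 0.0
```

Request:
send_rows(targets=[0, 0, 0, -0.61, -0.71, 0, -1, 0, 0, 0, 0, 0, 0.6, -1, 0, 0, 0, 0, 0, 0, -1])

```text
time_s: 2.48
eef_pos: [524.6, -168.8, 283.2]
ee_rot: [-0.003, 0.126, 0.992, 0.001]
force: [0.0, -0.6, 0.8]
grip_width: 0.002
grip_force: 0.0
```

```bash
python3 - <<'E'
from h import *
print(monitor.sense()['eef_pos'])
c=snap('wrist','w1'); s=snap('side','s1')
k=c['K'];X=c['R']@np.array([526.3,-172.6,247])+c['t'];th=np.arctan2(np.hypot(*X[:2]),X[2]);print(k[:2,2]+k[0,0]*th*X[:2]/np.hypot(*X[:2]))
a=cv2.resize(c['img'][:,:,::-1],(533,400)); u,v=int(360*.64),int(180*.64)
b=cv2.resize(s['img'][v-10:v+90,u-10:u+56,::-1],(264,400),interpolation=cv2.INTER_CUBIC)
cv2.imwrite('pics/w1b.png',np.hstack([a,b]))
E
```

```text
[ 524.61908893 -168.80255521  283.24284763]
[248.0800078  225.71305616]
```

View pics/w1b.png

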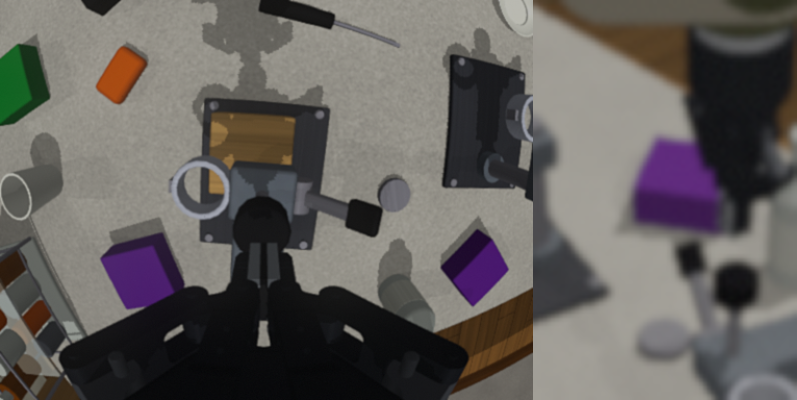

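Wrist view: the shut fingers stand over the knob (display (262,228), predicted (258,235)); pad at (363,217). Going down.

Request:
send_rows(targets=[0, 0, 0, 0, -0.04, 0.4, -1, 0, 0, 0, 0, 0, 0.2, -1, 0, 0, 0, 0, 0, 0.15, -1])

```text
time_s: 2.95
eef_pos: [525.1, -171.7, 241.0]
ee_rot: [0.0, 0.126, 0.992, -0.0]
force: [-0.8, 1.4, 2.9]
grip_width: -0.0
grip_force: 1.5
```

Request:
send_rows(targets=[0, 0, 0, 0, 0, 0.15, -1, 0, 0, 0, 0, 0, 0.15, -1, 0, 0, 0, 0, 0, 0, -1])

```text
time_s: 3.32
eef_pos: [524.9, -172.2, 221.7]
ee_rot: [-0.0, 0.127, 0.992, 0.0]
force: [-0.1, 0.3, -0.9]
grip_width: 0.0
grip_force: 0.0
```

Request:
send_rows(targets=[0, 0, 0, 0, 0, 0.15, -1, 0, 0, 0, 0, 0, 0.1, -1])

```text
time_s: 3.58
eef_pos: [525.3, -172.4, 207.0]
ee_rot: [0.001, 0.127, 0.992, -0.0]
force: [2.2, -0.9, 3.3]
grip_width: -0.005
grip_force: 1.5
```

Request:
send_rows(targets=[0, 0, 0, 0, 0, 0.03, -1, 0, 0, 0, 0, 0, 0.03, -1])

```text
time_s: 3.82
eef_pos: [525.1, -172.3, 203.8]
ee_rot: [0.0, 0.127, 0.992, -0.0]
force: [0.6, -1.7, 2.4]
grip_width: -0.001
grip_force: 1.3
```

Request:
send_rows(targets=[0, 0, 0, 0, 0, 0.03, -1, 0, 0, 0, 0, 0, 0.03, -1])

```text
time_s: 4.08
eef_pos: [525.2, -172.4, 202.0]
ee_rot: [0.001, 0.126, 0.992, -0.001]
force: [-6.3, 2.2, 23.3]
grip_width: -0.001
grip_force: 11.8
```

Request:
send_rows(targets=[0, 0, 0, 0, 0, 0.02, -1, 0, 0, 0, 0, 0, 0, -1])

```text
time_s: 4.32
eef_pos: [525.2, -172.4, 201.9]
ee_rot: [0.001, 0.126, 0.992, -0.001]
force: [-7.6, 1.7, 22.9]
grip_width: -0.003
grip_force: 11.5
```

Foot is on the block (202 mm, firm contact). Lift and go over the pad.

Request:
send_rows(targets=[0, 0, 0, 0, 0, -0.6, -1, 0, 0, 0, 0, 0, -0.6, -1, 0, 0, 0, -0.05, 0.6, -0.1, -1, 0, 0, 0, -0.04, 0.65, 0, -1, 0, 0, 0, 0, 0, 0, -1])

```text
time_s: 4.95
eef_pos: [549.2, -98.8, 276.5]
ee_rot: [-0.001, 0.125, 0.992, 0.0]
force: [-0.3, -0.5, 0.3]
grip_width: -0.002
grip_force: 0.0
```

```bash
python3 - <<'E'
from h import *
print(monitor.sense()['eef_pos'])
c=snap('wrist','w2'); s=snap('side','s2')
k=c['K']
for P in([553,-96,204],[526,-172,202]):
    X=c['R']@np.array(P,float)+c['t'];th=np.arctan2(np.hypot(*X[:2]),X[2]);print((k[:2,2]+k[0,0]*th*X[:2]/np.hypot(*X[:2]))*1.042)
a=cv2.resize(c['img'][:,:,::-1],(533,400)); u,v=int(360*.64),int(180*.64)
b=cv2.resize(s['img'][v-10:v+90,u-10:u+56,::-1],(264,400),interpolation=cv2.INTER_CUBIC)
cv2.imwrite('pics/w2b.png',np.hstack([a,b]))
E
```

```text
[549.16225508 -98.77341124 276.46123251]
[268.52845775 215.4811086 ]
[163.30115584 205.02869924]
```

View pics/w2b.png

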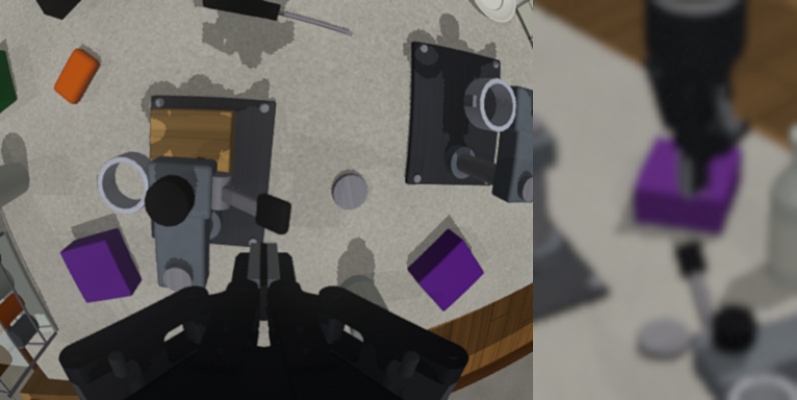

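Pad is at (273,213), as predicted within 3 mm; lever still open. Pressing along its arc.

Request:
send_rows(targets=[0, 0, 0, 0, 0, 0.6, -1, 0, 0, 0, 0, 0, 0.25, -1, 0, 0, 0, 0, 0, 0.1, -1])

```text
time_s: 5.42
eef_pos: [548.8, -101.4, 219.4]
ee_rot: [-0.001, 0.127, 0.992, 0.0]
force: [0.4, 0.5, -0.8]
grip_width: 0.003
grip_force: 0.0
```

Request:
send_rows(targets=[0, 0, 0, 0, 0.06, 0.1, -1, 0, 0, 0, 0, 0.08, 0.1, -1])

```text
time_s: 5.68
eef_pos: [551.7, -92.8, 208.5]
ee_rot: [0.001, 0.127, 0.992, -0.0]
force: [0.3, -0.4, 2.6]
grip_width: -0.003
grip_force: 1.4
```

Request:
send_rows(targets=[0, 0, 0, 0, 0.08, 0.13, -1, 0, 0, 0, 0, 0.06, 0.13, -1, 0, 0, 0, 0, 0.05, 0.13, -1])

```text
time_s: 6.05
eef_pos: [554.2, -81.3, 184.1]
ee_rot: [0.0, 0.126, 0.992, 0.0]
force: [0.5, 0.0, 3.3]
grip_width: -0.002
grip_force: 1.5
```

Request:
send_rows(targets=[0, 0, 0, 0, 0.05, 0.13, -1, 0, 0, 0, 0, 0.03, 0.13, -1])

```text
time_s: 6.3
eef_pos: [555.3, -76.8, 168.4]
ee_rot: [0.0, 0.127, 0.992, 0.0]
force: [1.8, 2.0, 4.1]
grip_width: -0.0
grip_force: 1.5
```

Request:
send_rows(targets=[0, 0, 0, 0, 0.02, 0.1, -1, 0, 0, 0, 0, 0.02, 0.06, -1])

```text
time_s: 6.55
eef_pos: [555.8, -75.0, 158.9]
ee_rot: [-0.0, 0.127, 0.992, -0.0]
force: [-0.4, -1.9, 2.7]
grip_width: -0.001
grip_force: 1.3
```

Request:
send_rows(targets=[0, 0, 0, 0, 0, 0.04, -1, 0, 0, 0, 0, 0, 0.03, -1])

```text
time_s: 6.8
eef_pos: [556.0, -74.8, 155.3]
ee_rot: [0.0, 0.127, 0.992, 0.0]
force: [-1.0, 1.5, 11.3]
grip_width: -0.005
grip_force: 6.0
```

Request:
send_rows(targets=[0, 0, 0, 0, 0, 0.03, -1, 0, 0, 0, 0, 0, 0.0, -1])

```text
time_s: 7.05
eef_pos: [556.0, -74.8, 155.0]
ee_rot: [0.001, 0.127, 0.992, -0.0]
force: [-5.2, 1.4, 15.6]
grip_width: 0.001
grip_force: 7.4
```

Request:
send_rows(targets=[0, 0, 0, 0, 0, -0.6, -1, 0, 0, 0, 0, 0, -0.9, -1, 0, 0, 0, 0.6, 0.6, -0.6, -1, 0, 0, 0, 0.6, 0.6, 0, -1, 0, 0, 0, 0, 0, 0, -1])

```text
time_s: 7.68
eef_pos: [502.8, 15.2, 279.8]
ee_rot: [-0.0, 0.125, 0.992, 0.0]
force: [0.4, 0.1, 0.5]
grip_width: -0.001
grip_force: 0.0
```

```bash
python3 - <<'E'
from h import *
s=snap('side','s3');t=snap('top','t3');w=snap('wrist','w3')
u,v=int(360*.64),int(230*.64)
b=cv2.resize(s['img'][v-20:v+80,u-10:u+90,::-1],(400,400),interpolation=cv2.INTER_CUBIC)
cv2.imwrite('pics/e.png',np.hstack([b,w['img'][:,60:440,::-1][:384].copy() if 0 else cv2.resize(w['img'][:,60:440,::-1],(396,400))]))
E
```

```text
(no output)
```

View pics/e.png

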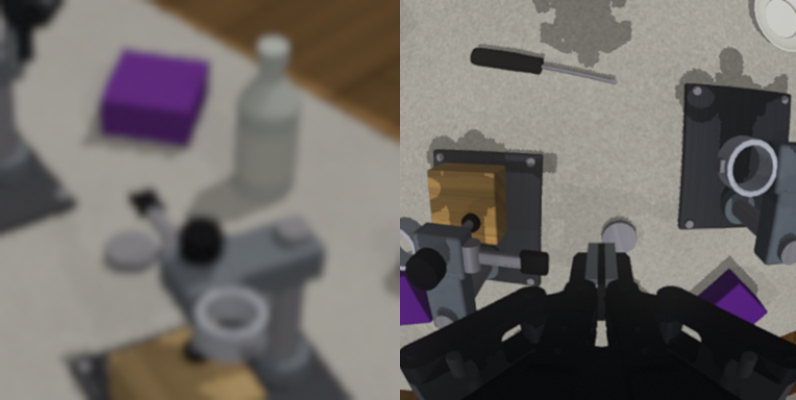

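The knob is low, the foot is on the block (wrist view (470,222)) and the lever is level (pad at (535,262)). The gripper is clear of the stand.

```bash
python3 -c "
from rig import job
print(job.finish_job())"
```

```text
the job is handed in; nothing more can be done
None
```

The depth stop is down on the block and the clamp lever is pressed to its level locked position, with the block left under the stop; the job was handed in about 8 s into the 38 s limit, and the hand-in gave no verdict.

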